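# Read a powder-levelling frame's depth with a taper gauge

### The arm

A 6-joint arm with a two-finger parallel gripper is mounted at the origin on a cart in front of the work surface, level with it; the furniture and walls round the work are solid. World frame = base frame: x ahead of the robot, y to its left, z up, the work surface at z = 0. Lengths are in mm, angles in rad, forces in N, time in s.
With the tool pointing down it reaches from about 250 to 800 mm from the base axis. Payload 3.9 kg.
Tool frame: the origin (TCP) lies at the centre of the arm's flange, where the gripper is bolted on; the fingertips stand 173 mm ahead of it and the grasp point (between the pads) lies 155 mm ahead of it; z points along the fingers, y is the line along which they close (so a half turn about z gives the same grasp; the last joint's range is limited). The gripper opens to 85 mm and grips with 20 to 120 N. Pads are 22 mm wide; open, the fingers measure 114 mm over their backs; the gripper's body (76 mm by 85 mm) begins 54 mm behind the grasp point. The pads swing forward as they close: fully open they stand 13 mm farther back than shut.
Start: joints at [-1.212, 0.26, -0.138, 1.173, 0, 1.571], TCP at [184.349, -491.56, 404.704] pointing down, gripper open.
Joint ranges: [-2.78, 2.78], [-0.83, 1.72], [-1.28, 1.37], [-1.9, 2.12], [-1.57, 1.48], [-3.14, 3.14]. Speed limits (rad/s): [2.57, 2.57, 3.14, 3.14, 3.14, 3.14].

### API

Orientations are given as a rotation vector (axis times angle).
In Python, from cell import get_state, camera, sign_off gives the robot as it stands.
- The arm moves only by the tool apply_moves, never from a script. Its arguments are lists of equal length, an entry for each row: "linear": the shift along the tool's x, y, z in m, a list of three; "rot": the turn, a rotation vector about the tool's x, y, z in rad, a list of three; "claw": the opening, from 0 (shut) to 1 (fully open). In form: {"linear": [[x, y, z], ...], "rot": [[rx, ry, rz], ...], "claw": [claw, ...]}. A call has 1 to 10 rows; each row is the pose to reach, as a shift and turn from the pose commanded when the call began, along the tool's axes at that moment; what a row does not reach only later rows make up. A row lasts 1/8 s, in which the tool goes at most 62.5 mm and 10.7 degrees, less where a joint would pass 70% of its speed; a pose out of reach is approached as far as the arm can. A call with a gripper value outside its range is refused whole. The fingers move at their own pace and stop on an object; the grip force is fixed at half the most. Time passes only in rows, so rows that repeat a pose let the fingers close. It gives the time, the measured TCP pose, the force, the opening and the grip force at its end, in the units of the state.
- get_state(): the state, without advancing time (a new reading comes with each control period).
- camera(name): name is "scene" or "top" or "wrist"; returns a dict with "color" (480x640x3 uint8, red, green, blue), "mtx" (3x3 intrinsics, pixels), "T" (4x4, takes a point from camera to world coordinates). Camera axes: x right, y up, looking along -z (the intrinsics and any distortion apply to the point x, -y, -z); pixel columns grow to the right and rows downward; lengths in mm; the calibration is good to about 2 mm. The wrist camera is an equidistant fisheye: a pixel r from the principal point sees the ray r / f radians off the axis. A picture is of the moment at which its call begins. There is no depth.
- sign_off(): hands the job in; it is judged then, once.
The state is a dict: "t": time; "joints": joint angles; "qd": joint speeds; "joint_efforts": joint torques, N m; "eef_pos": TCP position; "ee_rot": TCP orientation; "force": force on the tool from outside, world axes, zero at the start; "moment": the same for the moment, N m; "grip_width": finger opening in mm; "grasp_force": force on a finger pad.
Only numpy, scipy, OpenCV 4.12 (cv2) and the standard library are available. Lean on these libraries where they do the work, as an engineer would, in place of code of your own. Each camera call takes 0.05 s, during which the arm holds its last target. There are 200 camera calls.

### The job

The powder-levelling frame has had its floor plate re-set, and the layer depth must be read before powder goes in. Lay the steel levelling bar across the frame so that it sits right down in the notches of both side rails and let go of it; then take the taper gauge by its grip and, from the frame's open front, slide its blade flat along the floor plate, square to the bar, under the middle of the bar until it drags snugly between plate and bar, without lifting the bar off its seats. Finish while still holding the gauge by its grip at that depth so that it can be read, and leave the bottles and the brush alone.

Things in the scene. Friction and masses are not known exactly. Their poses are not given: they have to be found in the camera images.
- frame: powder-levelling frame, fixed: aluminium base 170 x 256 mm, steel rail 20 mm wide along each side, rail middles at y = +-110 mm, nothing between the rails at front and back (inside width 200 mm). Origin: its middle, on the worktop; x runs from the open front (towards the robot) to the back, y across from rail to rail, z up. Rail tops 36 mm above the worktop, screw heads 39 mm
- frame_seat (a point): midway between the two notches, where the middle of the bar's underside belongs. Each rail has one notch at the middle of its length, open at top and sides, 45 mm long in the frame's x (+-22.5 mm), its flat seat 27 mm above the worktop, 9 mm below the rail tops
- floor_plate: floor plate of the frame: flat steel, 164 x 192 mm, between the rails, axes as the frame's; does not move during a run. Origin: middle of its top face, which is 19.0 to 22.2 mm above the worktop, differently each time, so that the gap below a seated bar is 4.8 to 8.0 mm. Friction of steel on steel here 0.5 to 0.7
- bar: levelling bar: straight flat steel bar 36 mm wide (x), 250 mm long (y), 9 mm thick, with a black grip block on its middle, 18 mm wide (x), 76 mm long (y), its top 29 mm above the underside. Origin: middle of the underside; z up. Either way round is alike. 0.64 to 0.9 kg. Lies loose on the worktop at first; once seated, only its weight holds it
- gauge: taper gauge: steel wedge blade with black grip, lying on its flat underside. Grip x = -45 to +40 mm, 16 mm wide, 17 mm tall; blade 16 mm wide, tip at x = +120 mm. Origin: on the underside, below the grip; x points to the tip, z up. 0.11 kg, centre of mass at x = +36 mm. At first it points away from the robot, within 0.35 rad
- gauge_tip (a point): underside of the blade at its tip. The blade is 3 mm thick here and 10.2 mm where it enters the grip, 80 mm back, its top an even slope: it meets the bar's lower front edge where it is as thick as the gap. Pushed about 1 mm further it drags snugly (2 to 5 N of push); pushed on, it tips up the bar's front edge (at about 4 N upward)
- reagent_bottle_1: white plastic reagent bottle with blue cap, 67 x 87 x 182 mm, standing on the right; origin at its underside; leave alone
- weighing_bottle: low glass weighing bottle with lid, 44 mm wide, 57 mm tall, standing behind the frame; origin at its underside; leave alone
- brush: round bottle brush, 230 mm long, 24 mm thick, lying on the right; origin at its underside; leave alone
Things that resemble listed ones, but are neither listed nor needed, are in the scene too. What is shaped like the gauge but blue is not meant.

How it is judged:
By the outcome, as a careful person would: the job done as asked, in the order asked, and still so for the second after the job is handed in, while the arm keeps its last pose, push and grip.
It also fails if it takes over 70 s, if anything falls off the work surface, if the arm or the gripper's body presses on something with over 40 N, if the wrist force passes 120 N, or if a joint passes its speed limit or range.

## Working session

There is one attempt and no reset: what is moved stays moved. The work goes in short steps, Python scripts to look and compute and a tool call to move; the robot and the scene stay as the last step left them, time stands still between calls to the robot, and variables do not carry over. Pictures are saved under pics/ and viewed, at most 10 in all, crops included, and the job is handed in when it is done.

Besides the shell and the picture viewer there is one more tool, called after "Request:" in YAML: its name, and indented under it one key for each argument. apply_moves: Moves the arm, as the interface text tells. Its arguments: {"type":"object","properties":{"linear":{"type":"array"},"rot":{"type":"array"},"claw":{"type":"array"}},"required":["linear","rot","claw"]}

```bash
mkdir -p pics
python3 - <<'E'
from cell import get_state, camera
import cv2,numpy as np
s=get_state();print(s)
for n in("scene","top"):
    c=camera(n);cv2.imwrite(f"pics/{n}0.png",c["color"][:,:,::-1]);print(n,c["mtx"].tolist(),c["T"].round(3).tolist(),[k for k in c])
E
```

```text
{'t': 0.0, 'joints': array([-1.21200894e+00,  2.60696088e-01, -1.39371966e-01,  1.17271019e+00,
       -2.38042855e-05,  1.57084794e+00]), 'qd': array([-4.85916414e-04,  3.15675839e-05,  2.76979076e-04,  1.71635582e-03,
       -1.28219651e-03,  9.94087321e-05]), 'joint_efforts': array([ 2.80013874e-04, -4.05680966e+01,  2.53920937e+01,  1.86970172e-02,
       -3.22390110e-05, -3.79512571e-06]), 'eef_pos': array([ 184.22447024, -491.25023771,  403.85714805]), 'ee_rot': array([-3.08927632e+00, -5.60136999e-01,  5.91999753e-04]), 'force': array([ 0.30727115, -0.3027013 , -0.01801163]), 'moment': array([ 0.01201609, -0.02610737, -0.04898483]), 'grasp_force': 0.0, 'grip_width': 85.47775863838346}
scene [[541.6616726633507, 0.0, 322.0854180609907], [0.0, 541.6616726633507, 229.28288087407972], [0.0, 0.0, 1.0]] [[-0.637, 0.414, -0.65, -376.897], [-0.771, -0.318, 0.552, 747.283], [0.022, 0.853, 0.522, 792.048], [0.0, 0.0, 0.0, 1.0]] ['color', 'mtx', 'T']
top [[562.9745509831763, 0.0, 316.09008359428094], [0.0, 562.9745509831763, 237.09593097861628], [0.0, 0.0, 1.0]] [[-0.005, 0.995, -0.095, 414.853], [-1.0, -0.005, 0.001, -19.565], [0.0, 0.095, 0.995, 1493.331], [0.0, 0.0, 0.0, 1.0]] ['color', 'mtx', 'T']
```

View pics/top0.png

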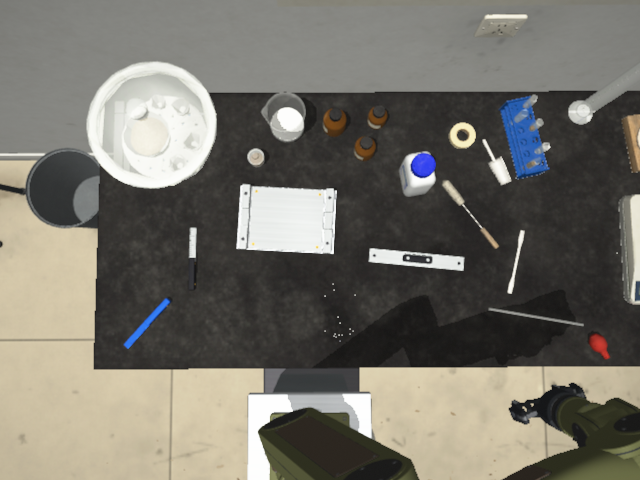

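View pics/scene0.png

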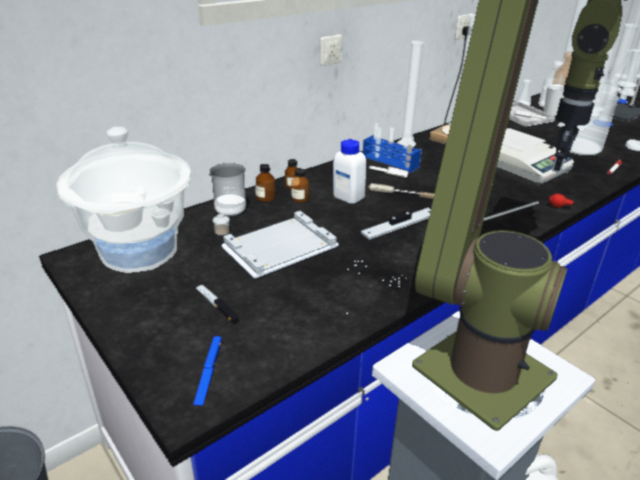

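The top view shows the frame at (287,219), the bar at (416,260), and two gauge-shaped things. One has a black grip at (193,260) and points away from the robot; the other is all blue at (147,323). The black-gripped one fits the description, so I'll confirm it in a crop.

Run:
```python
import cv2
im=cv2.imread("pics/top0.png")
cv2.imwrite("pics/c1.png",cv2.resize(im[180:300,180:340],None,fx=5,fy=5,interpolation=cv2.INTER_CUBIC))
cv2.imwrite("pics/c2.png",cv2.resize(im[235:285,360:474],None,fx=7,fy=7,interpolation=cv2.INTER_CUBIC))
```

```text
(no output)
```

View pics/c1.png

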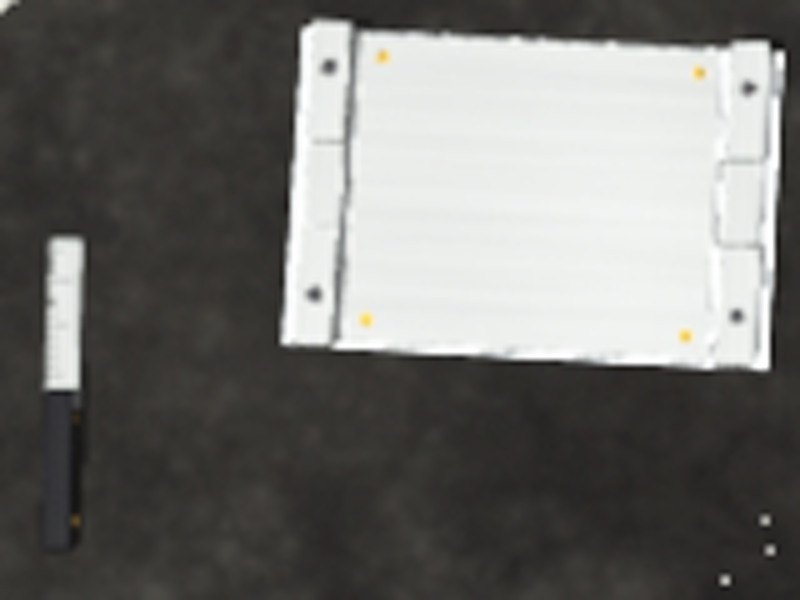

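View pics/c2.png

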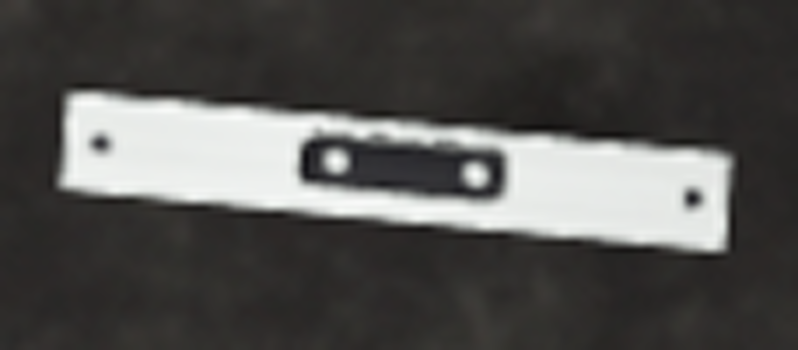

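The crop confirms the target gauge: black grip at crop (57,470), steel blade with a scale, tip at (66,238). Frame screws are at crop (329,66), (748,88), (314,294) and (737,316), and the bar corners are clear.

```bash
cat > h.py <<'E'
import numpy as np
from cell import get_state, camera
from scipy.spatial.transform import Rotation as R
def hit(c,uv,z):
    K,T=c["mtx"],c["T"]
    d=np.array([(uv[0]-K[0,2])/K[0,0],-(uv[1]-K[1,2])/K[1,1],-1.]);d=T[:3,:3]@d
    o=T[:3,3];return o+d*(z-o[2])/d[2]
def proj(c,P):
    p=np.linalg.inv(c["T"])@np.r_[P,1];p=np.array([p[0],-p[1],-p[2]])
    q=c["mtx"]@p;return q[:2]/q[2]
def plan(goal,yaw):
    """goal TCP pos mm, tool down with its y axis at world angle yaw (mod pi). prints tool-frame shift/turn"""
    s=get_state();R0=R.from_rotvec(s["ee_rot"])
    best=None
    for k in(0,np.pi,-np.pi):
        y=np.array([np.cos(yaw+k),np.sin(yaw+k),0]);z=np.array([0,0,-1.]);x=np.cross(y,z)
        G=R.from_matrix(np.c_[x,y,z]);rv=(R0.inv()*G).as_rotvec()
        if best is None or np.linalg.norm(rv)<np.linalg.norm(best):best=rv
    print("shift m",(R0.inv().apply(np.array(goal)-s["eef_pos"])/1000).round(4),"rot",best.round(4),"j",s["joints"].round(2))
E
python3 - <<'E'
from h import *
c=camera("top")
f=lambda u,v,z:hit(c,((u+.5)/5-.5+180,(v+.5)/5-.5+180),z)
g=lambda u,v,z:hit(c,((u+.5)/7-.5+360,(v+.5)/7-.5+235),z)
S=[f(329,66,39),f(748,88,39),f(314,294,39),f(737,316,39)];print("screws",np.round(S,1))
print("frame mid",np.mean(S,0)," widths",np.linalg.norm(S[0]-S[1]),np.linalg.norm(S[2]-S[3]),np.linalg.norm(S[0]-S[2]))
d=S[0]-S[1]+S[2]-S[3];print("yaw",np.arctan2(d[1],d[0])-np.pi/2); d=S[0]-S[2]+S[1]-S[3];print("yaw2",np.arctan2(d[1],d[0]))
N=[f(328,141,36),f(324,227,36),f(745,161,36),f(741,245,36)];print("notch",np.round(N,1),np.mean(N,0))
B=[g(66,93,9),g(733,155,9),g(726,250,9),g(60,188,9)];print("bar",np.round(B,1),np.mean(B,0),np.linalg.norm(B[0]-B[1]),np.linalg.norm(B[0]-B[3]))
d=B[0]-B[1]+B[3]-B[2];print("yaw",np.arctan2(d[1],d[0])-np.pi/2)
H=[g(100,143,9),g(692,198,9)];print("holes",np.mean(H,0)); print("grip", np.mean([g(302,140,29),g(507,150,29),g(502,198,29),g(300,183,29)],0))
G=[f(66,238,3),f(57,392,17),f(57,548,17)];print("gauge",np.round(G,1));
for q in G[1:]:
    d=G[0]-q;print(np.arctan2(d[1],d[0]),np.linalg.norm(d[:2]))
s=get_state();print(R.from_rotvec(s["ee_rot"]).as_matrix().round(3))
E
```

```text
screws [[671.5 163.6  39. ]
 [658.7 -55.4  39. ]
 [551.7 170.6  39. ]
 [539.2 -48.8  39. ]]
frame mid [605.26782224  57.47027335  39.        ]  widths 219.3997757816335 219.77007506570786 119.92015801806151
yaw -0.05771862424836538
yaw2 -0.05656791109816544
notch [[632.3 164.2  36. ]
 [587.1 166.   36. ]
 [620.7 -53.7  36. ]
 [576.5 -51.3  36. ]] [604.13777808  56.33065173  36.        ]
bar [[ 527.7 -160.4    9. ]
 [ 503.  -411.6    9. ]
 [ 467.2 -407.9    9. ]
 [ 491.9 -157.6    9. ]] [ 497.45849041 -284.39224248    9.        ] 252.44216752480546 35.98962051982519
yaw -0.0981030332472852
holes [ 497.81371682 -284.32386873    9.        ]
grip [ 497.70468781 -283.35590285   29.        ]
gauge [[585.8 307.6   3. ]
 [502.8 308.   17. ]
 [421.3 306.7  17. ]]
-0.004468479449244854 82.94384806389625
0.0057008231324251184 164.50226135324476
[[ 0.936  0.351 -0.001]
 [ 0.351 -0.936  0.001]
 [ 0.    -0.002 -1.   ]]
```

Run:
```python
from h import *
plan([497.7,-284,300],-0.098)
```

```text
shift m [ 0.3663 -0.0839  0.1042] rot [-1.300e-03 -9.000e-04 -1.114e+00] j [-1.21  0.26 -0.14  1.17  0.    1.57]
```

Request:
apply_moves:
  linear:
    - [0.366,-0.084,0.104]
    - [0.366,-0.084,0.104]
    - [0.366,-0.084,0.104]
    - [0.366,-0.084,0.104]
    - [0.366,-0.084,0.104]
    - [0.366,-0.084,0.104]
    - [0.366,-0.084,0.104]
    - [0.366,-0.084,0.104]
    - [0.366,-0.084,0.104]
    - [0.366,-0.084,0.104]
  rot:
    - [0,0,-1.114]
    - [0,0,-1.114]
    - [0,0,-1.114]
    - [0,0,-1.114]
    - [0,0,-1.114]
    - [0,0,-1.114]
    - [0,0,-1.114]
    - [0,0,-1.114]
    - [0,0,-1.114]
    - [0,0,-1.114]
  claw: [1,1,1,1,1,1,1,1,1,1]

```text
t: 1.4
eef_pos: [496.5, -285.5, 301.3]
ee_rot: [2.33, 2.106, -0.0]
force: [-0.8, 1.2, -0.0]
grip_width: 85.5
grasp_force: 0.0
```

Run:
```python
from h import *
import cv2
plan([497.7,-284,186],-0.098)
s=get_state();print(s["eef_pos"],s["ee_rot"],s["t"])
c=camera("wrist");cv2.imwrite("pics/w1.png",c["color"][:,:,::-1]);print(c["mtx"].round(1).tolist(),c["T"].round(3).tolist())
```

```text
shift m [0.0017 0.001  0.1153] rot [ 0.0004  0.0005 -0.0026] j [-0.52  0.4  -0.21  0.96 -0.    1.15]
[ 496.46447476 -285.50986909  301.33890929] [ 2.32983704e+00  2.10648714e+00 -1.53547230e-04] 1.4
[[371.6, 0.0, 321.2], [0.0, 371.6, 243.1], [0.0, 0.0, 1.0]] [[0.995, 0.095, 0.031, 504.036], [-0.1, 0.943, 0.318, -203.585], [0.001, -0.32, 0.947, 271.787], [0.0, 0.0, 0.0, 1.0]]
```

View pics/w1.png

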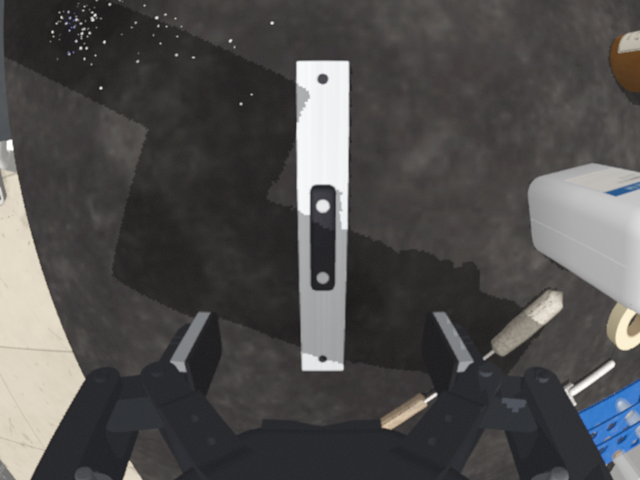

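The wrist view shows the bar upright in the picture, with holes at (323,79) and (323,358), grip-block screws at (323,206) and (323,278), and both fingers clear of it.

```bash
cat >> h.py <<'E'
def whit(c,uv,z):
    K,T=c["mtx"],c["T"];d=np.array([uv[0]-K[0,2],uv[1]-K[1,2]])/K[0,0];r=np.hypot(*d)+1e-9
    v=np.r_[d/r*np.sin(r),np.cos(r)];v=T[:3,:3]@np.array([v[0],-v[1],-v[2]]);o=T[:3,3];return o+v*(z-o[2])/v[2]
E
python3 - <<'E'
from h import *
c=camera("wrist")
for p in[(323,79,9),(323,358,9),(323,206,29),(323,278,29)]:print(whit(c,p[:2],p[2]).round(1))
E
```

```text
[ 508.7 -173.2    9. ]
[ 486.6 -396.2    9. ]
[ 500.  -259.1   29. ]
[ 494.8 -311.4   29. ]
```

Request:
apply_moves:
  linear:
    - [0,0,0.06]
    - [0,0,0.1]
    - [0,0,0.114]
    - [0,0,0.114]
    - [0,0,0.114]
    - [0,0,0.114]
    - [0,0,0.114]
    - [0,0,0.114]
  rot:
    - [0,0,0]
    - [0,0,0]
    - [0,0,0]
    - [0,0,0]
    - [0,0,0]
    - [0,0,0]
    - [0,0,0]
    - [0,0,0]
  claw: [1,1,1,1,0.6,0,0,0]

```text
t: 2.5
eef_pos: [497.7, -284.5, 187.6]
ee_rot: [2.327, 2.109, -0.0]
force: [-0.0, 0.2, 3.6]
grip_width: 16.0
grasp_force: 62.5
```

Request:
apply_moves:
  linear:
    - [0,0,-0.03]
    - [0,0,-0.07]
    - [0,0,-0.1]
    - [0,0,-0.1]
    - [0,0,-0.1]
  rot:
    - [0,0,0]
    - [0,0,0]
    - [0,0,0]
    - [0,0,0]
    - [0,0,0]
  claw: [0,0,0,0,0]

```text
t: 3.12
eef_pos: [496.6, -283.8, 284.6]
ee_rot: [-2.325, -2.108, 0.002]
force: [-0.5, 0.8, -7.5]
grip_width: 16.5
grasp_force: 61.0
```

Run:
```python
from h import *
s=get_state();print(s["eef_pos"],s["force"],s["moment"],s["grip_width"],s["t"])
plan([497.7,57.3,s["eef_pos"][2]],-0.057)
plan([605.1,57.3,s["eef_pos"][2]],-0.057)
```

```text
[ 496.61737665 -283.84322366  284.63210101] [-0.52330075  0.82496743 -7.5328958 ] [-0.03335934  0.05514854  0.00794827] 16.51871721824203 3.125
shift m [ 0.3396 -0.0323  0.0006] rot [-0.0035 -0.0016 -0.041 ] j [-0.52  0.42 -0.23  0.93 -0.    1.15]
shift m [3.501e-01 7.460e-02 3.000e-04] rot [-0.0035 -0.0016 -0.041 ] j [-0.52  0.42 -0.23  0.93 -0.    1.15]
```

Request:
apply_moves:
  linear:
    - [0.05,-0.005,0]
    - [0.1,-0.01,0]
    - [0.15,-0.015,0]
    - [0.2,-0.02,0]
    - [0.25,-0.01,0]
    - [0.3,0.02,0]
    - [0.34,0.05,0]
    - [0.35,0.075,0]
    - [0.35,0.075,0]
    - [0.35,0.075,0]
  rot:
    - [0,0,0]
    - [0,0,0]
    - [0,0,-0.01]
    - [0,0,-0.02]
    - [0,0,-0.03]
    - [0,0,-0.04]
    - [0,0,-0.041]
    - [0,0,-0.041]
    - [0,0,-0.041]
    - [0,0,-0.041]
  claw: [0,0,0,0,0,0,0,0,0,0]

```text
t: 4.38
eef_pos: [605.0, 56.4, 284.3]
ee_rot: [-2.281, -2.155, 0.007]
force: [-0.4, 0.1, -6.7]
grip_width: 16.2
grasp_force: 61.1
```

Run:
```python
from h import *
import cv2
s=get_state();print(s["eef_pos"],s["force"],s["grip_width"],s["t"])
plan([605.1,57.3,230],-0.057)
c=camera("wrist");cv2.imwrite("pics/w2.png",c["color"][:,:,::-1])
```

```text
[605.02841809  56.40559445 284.26385294] [-0.40644234  0.09529616 -6.70721417] 16.191484478688896 4.375
shift m [0.0009 0.0003 0.0543] rot [-0.0056  0.001   0.    ] j [ 0.09  0.47 -0.14  0.97 -0.    1.72]
```

View pics/w2.png

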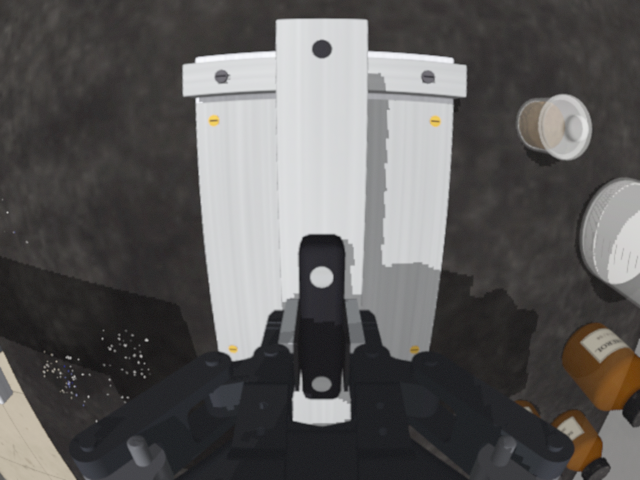

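The bar is held centred over the frame. Rail screws are at (222,76) and (428,77), plate screws at (213,121), (435,121), (233,349) and (414,350), the bar hole at (322,49), and the grip-block screws at (321,277) and (321,384).

Run:
```python
from h import *
c=camera("wrist")
A=[whit(c,p,39) for p in[(222,76),(428,77)]];P=[whit(c,p,20.5) for p in[(213,121),(435,121),(233,349),(414,350)]]
B=[whit(c,(322,49),106),whit(c,(321,277),126),whit(c,(321,384),126)]
print(np.round(A,1),np.round(P,1),np.mean(P,0),np.round(B,1))
a=-.0572;u=np.array([np.cos(a),np.sin(a)]);v=np.array([-u[1],u[0]])
m=np.mean(A,0)[:2];print("mid rail +y",m,"-> frame mid",m-110*v)
d=A[1]-A[0];print("yaw",np.arctan2(d[1],d[0]));d=B[0]-B[2];print("bar yaw",np.arctan2(d[1],d[0])-np.pi/2, "bar mid",(B[1]+B[2])/2)
```

```text
[[552.  170.9  39. ]
 [671.4 163.7  39. ]] [[539.  145.2  20.5]
 [680.4 137.3  20.5]
 [529.7 -23.8  20.5]
 [670.4 -32.6  20.5]] [604.85568518  56.52620832  20.5       ] [[610.1 168.  106. ]
 [604.9  81.3 126. ]
 [601.8  28.7 126. ]]
mid rail +y [611.71447018 167.30297194] -> frame mid [605.42590068  57.48287408]
yaw -0.05971849817567563
bar yaw -0.05944601688492579 bar mid [603.34605616  54.96448753 126.        ]
```

Request:
apply_moves:
  linear:
    - [0.0005,0.0008,0.03]
    - [0.0005,0.0008,0.055]
    - [0.0005,0.0008,0.062]
    - [0.0005,0.0008,0.066]
    - [0.0005,0.0008,0.069]
    - [0.0005,0.0008,0.069]
    - [0.0005,0.0008,0.069]
  rot:
    - [0,0,0]
    - [0,0,0]
    - [0,0,0]
    - [0,0,0]
    - [0,0,0]
    - [0,0,0]
    - [0,0,0]
  claw: [0,0,0,0,0,0,0]

```text
t: 5.35
eef_pos: [607.5, 57.1, 218.3]
ee_rot: [2.283, 2.157, 0.001]
force: [0.5, -0.4, -6.5]
grip_width: 16.4
grasp_force: 61.0
```

Request:
apply_moves:
  linear:
    - [0,-0.0015,0.001]
    - [0,-0.0015,0.002]
    - [0,-0.0015,0.003]
    - [0,-0.0015,0.004]
    - [0,-0.0015,0.005]
    - [0,-0.0015,0.005]
  rot:
    - [0,0,0]
    - [0,0,0]
    - [0,0,0]
    - [0,0,0]
    - [0,0,0]
    - [0,0,0]
  claw: [0,0,0,0,0,0]

```text
t: 6.1
eef_pos: [605.6, 57.1, 214.6]
ee_rot: [2.283, 2.157, 0.001]
force: [-4.5, 0.1, 6.7]
grip_width: 16.6
grasp_force: 62.9
```

Request:
apply_moves:
  linear:
    - [0,0,-0.001]
    - [0,0,-0.001]
    - [0,0,-0.001]
    - [0,0,-0.001]
    - [0,0,-0.03]
    - [0,0,-0.08]
    - [0,0,-0.08]
  rot:
    - [0,0,0]
    - [0,0,0]
    - [0,0,0]
    - [0,0,0]
    - [0,0,0]
    - [0,0,0]
    - [0,0,0]
  claw: [0,0.5,0.8,0.8,0.8,0.8,0.8]

```text
t: 6.98
eef_pos: [608.0, 57.3, 297.2]
ee_rot: [2.28, 2.153, 0.012]
force: [-0.1, 0.3, 0.0]
grip_width: 68.1
grasp_force: 0.0
```

Run:
```python
from h import *
import cv2
s=get_state();print(s["eef_pos"],s["force"],s["grip_width"],s["t"])
c=camera("wrist")["color"][:,:,::-1];cv2.imwrite("pics/w3.png",c)
plan([471,307.5,250],1.5708)
```

```text
[607.97472973  57.32255065 297.21258382] [-0.10064318  0.32544072  0.04193939] 68.09648801165756 6.975
shift m [ 0.2421 -0.1503  0.0444] rot [ 0.0037 -0.0047  1.5137] j [ 0.09  0.46 -0.12  0.98  0.    1.72]
```

View pics/w3.png

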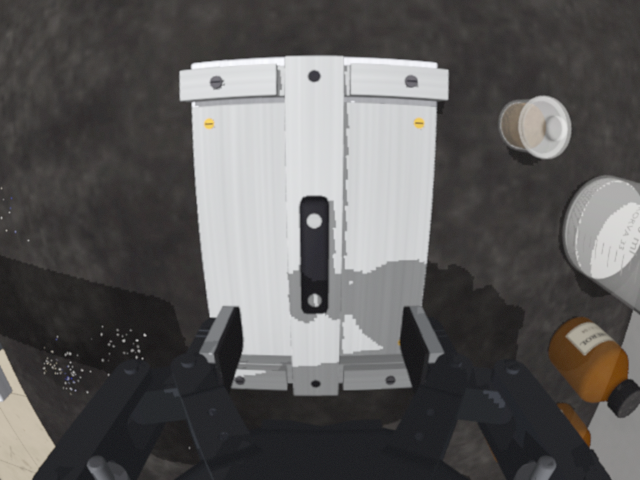

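The bar lies in both notches with clear slots either side (near end (315,384), far end (314,76)). Now to the gauge.

Request:
apply_moves:
  linear:
    - [0.05,-0.04,0]
    - [0.1,-0.08,0]
    - [0.15,-0.12,0]
    - [0.2,-0.15,0]
    - [0.242,-0.15,0]
    - [0.242,-0.15,0.02]
    - [0.242,-0.15,0.03]
    - [0.242,-0.15,0.03]
    - [0.242,-0.15,0.03]
    - [0.242,-0.15,0.03]
  rot:
    - [0,0,-0.18]
    - [0,0,-0.36]
    - [0,0,-0.54]
    - [0,0,-0.72]
    - [0,0,-0.9]
    - [0,0,-1.08]
    - [0,0,-1.26]
    - [0,0,-1.44]
    - [0,0,-1.62]
    - [0,0,-1.628]
  claw: [0.8,0.8,0.8,0.8,0.8,0.8,0.8,0.8,0.8,0.8]

```text
t: 8.28
eef_pos: [469.3, 307.0, 261.4]
ee_rot: [-0.002, -3.14, 0.002]
force: [0.9, 0.3, 0.5]
grip_width: 68.5
grasp_force: 0.0
```

Run:
```python
from h import *
import cv2
s=get_state();print(s["eef_pos"],s["force"],s["joints"].round(2),s["t"])
c=camera("wrist");cv2.imwrite("pics/w4.png",c["color"][:,:,::-1])
```

```text
[469.34163575 306.99385605 261.40312689] [0.88488475 0.25328465 0.47320105] [ 0.58  0.42 -0.3   0.86 -0.    0.58] 8.275
```

View pics/w4.png

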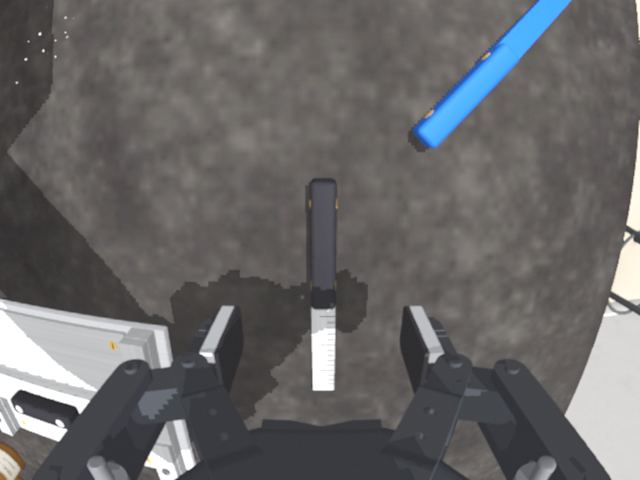

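The gauge is right between the fingers: grip rear at (323,181), junction at (323,305), tip at (323,390). The blue decoy is well off to the side.

Run:
```python
from h import *
c=camera("wrist")
for p,z in[((323,181),17),((323,305),12),((323,390),3)]:print(whit(c,p,z).round(1))
plan([470,307.5,183],1.5708)
s=get_state();print(s["eef_pos"],s["force"])
```

```text
[420.5 308.   17. ]
[504.1 308.   12. ]
[587.3 308.1   3. ]
shift m [-0.0006  0.0005  0.0789] rot [-0.0008 -0.0012 -0.0024] j [ 0.58  0.42 -0.3   0.86  0.    0.58]
[469.50876264 307.09417376 261.90022809] [-0.38801824 -0.29967461  0.34317676]
```

Request:
apply_moves:
  linear:
    - [0,0.0008,0.05]
    - [0,0.0008,0.075]
    - [0,0.0008,0.084]
    - [0,0.0008,0.084]
    - [0,0.0008,0.084]
    - [0,0.0008,0.084]
    - [0,0.0008,0.084]
    - [0,0.0008,0.084]
  rot:
    - [0,0,0]
    - [0,0,0]
    - [0,0,0]
    - [0,0,0]
    - [0,0,0]
    - [0,0,0]
    - [0,0,0]
    - [0,0,0]
  claw: [0.8,0.8,0.8,0.8,0.5,0,0,0]

```text
t: 9.38
eef_pos: [470.2, 308.3, 179.8]
ee_rot: [-0.0, 3.14, 0.002]
force: [-1.2, -0.2, 5.3]
grip_width: 14.0
grasp_force: 60.3
```

Request:
apply_moves:
  linear:
    - [0,0,-0.03]
    - [0,0,-0.06]
    - [0,0,-0.07]
    - [0,0,-0.07]
  rot:
    - [0,0,0]
    - [0,0,0]
    - [0,0,0]
    - [0,0,0]
  claw: [0,0,0,0]

```text
t: 9.88
eef_pos: [469.9, 308.2, 248.9]
ee_rot: [-0.0, 3.141, 0.001]
force: [0.1, 0.4, -0.8]
grip_width: 13.9
grasp_force: 59.5
```

Run:
```python
from h import *
s=get_state();print(s["eef_pos"],s["force"],s["moment"],s["grip_width"])
plan([459,65.8,s["eef_pos"][2]],1.5708-.058)
# bar pose from previous saved w3 camera pose unavailable; use top camera
c=camera("top")
import cv2
im=c["color"][:,:,::-1];cv2.imwrite("pics/t2.png",cv2.resize(im[170:270,225:350],None,fx=6,fy=6,interpolation=cv2.INTER_CUBIC))
```

```text
[469.8808394  308.15321584 248.90665211] [ 0.10020075  0.35566185 -0.81634424] [-0.03450718 -0.00806127  0.02984823] 13.908075929784772
shift m [ 1.090e-02 -2.424e-01 -1.000e-04] rot [0.0006 0.0008 0.0582] j [ 0.58  0.43 -0.31  0.83  0.    0.58]
```

View pics/t2.png

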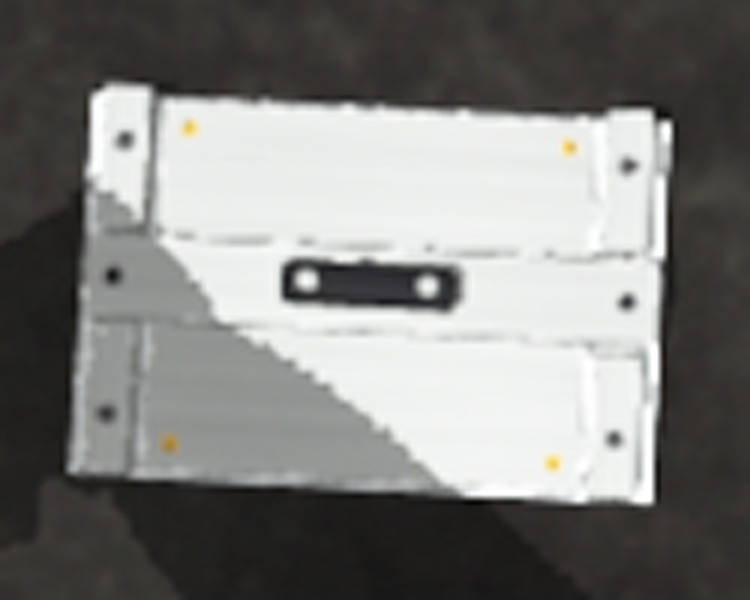

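The bar is seated square, with holes at crop (113,275) and (627,301), parallel to the screw lines, and its middle is within about 1 mm of the frame middle. Next I take the gauge to the open front.

Request:
apply_moves:
  linear:
    - [0.011,-0.05,0]
    - [0.011,-0.1,0]
    - [0.011,-0.15,0]
    - [0.011,-0.2,0]
    - [0.011,-0.2424,0]
    - [0.011,-0.2424,0]
    - [0.011,-0.2424,0.02]
    - [0.011,-0.2424,0.035]
    - [0.011,-0.2424,0.037]
    - [0.011,-0.2424,0.037]
  rot:
    - [0,0,0.01]
    - [0,0,0.03]
    - [0,0,0.05]
    - [0,0,0.058]
    - [0,0,0.058]
    - [0,0,0.058]
    - [0,0,0.058]
    - [0,0,0.058]
    - [0,0,0.058]
    - [0,0,0.058]
  claw: [0,0,0,0,0,0,0,0,0,0]

```text
t: 11.18
eef_pos: [458.7, 66.2, 211.4]
ee_rot: [-0.089, -3.139, -0.0]
force: [0.4, 0.3, -0.3]
grip_width: 14.2
grasp_force: 59.6
```

Run:
```python
from h import *
import cv2
s=get_state();print(s["eef_pos"],s["force"],s["grip_width"],s["t"])
plan([459,65.8,206],1.5708-.058)
c=camera("top");im=c["color"][:,:,::-1]
c2=camera("scene");i2=c2["color"][:,:,::-1]
a=cv2.resize(im[180:300,230:350],None,fx=3.3,fy=3.3,interpolation=cv2.INTER_CUBIC);b=cv2.resize(i2[190:310,210:350],None,fx=2.8,fy=3.3,interpolation=cv2.INTER_CUBIC)
cv2.imwrite("pics/t3.png",np.hstack([a,b]))
```

```text
[458.71020855  66.19685236 211.38981684] [ 0.39774736  0.32734427 -0.28901152] 14.203293435238498 11.175
shift m [-0.0003 -0.0004  0.0054] rot [-0.     -0.001   0.0011] j [ 0.14  0.33 -0.6   0.64  0.    0.2 ]
```

View pics/t3.png

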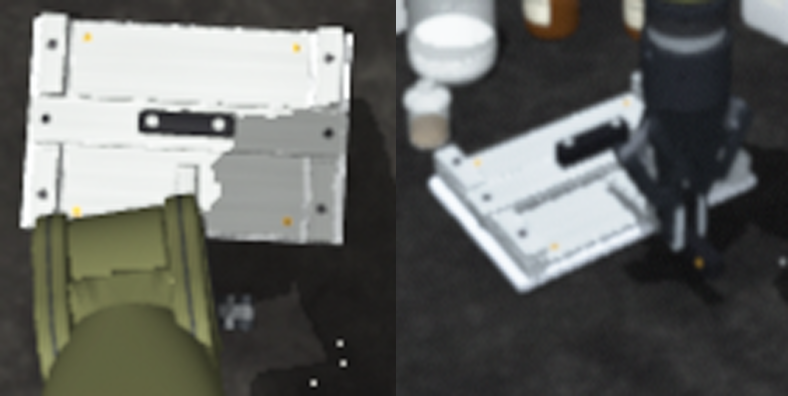

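The gauge tip is at left crop (187,165), square to the bar and in line with its grip-block middle at (187,124). Now lowering to feel for the plate.

Request:
apply_moves:
  linear:
    - [0,0,0.004]
    - [0,0,0.0075]
    - [0,0,0.0085]
    - [0,0,0.0085]
    - [0,0,0.0085]
  rot:
    - [0,0,0]
    - [0,0,0]
    - [0,0,0]
    - [0,0,0]
    - [0,0,0]
  claw: [0,0,0,0,0]

```text
t: 11.9
eef_pos: [458.9, 65.7, 203.3]
ee_rot: [0.091, 3.14, 0.0]
force: [-1.0, 0.2, -1.1]
grip_width: 14.4
grasp_force: 59.6
```

Request:
apply_moves:
  linear:
    - [0,0,0.0005]
    - [0,0,0.001]
    - [0,0,0.001]
    - [0,0,0.001]
  rot:
    - [0,0,0]
    - [0,0,0]
    - [0,0,0]
    - [0,0,0]
  claw: [0,0,0,0]

```text
t: 12.4
eef_pos: [458.8, 65.7, 202.2]
ee_rot: [-0.091, -3.14, 0.0]
force: [-0.0, -0.1, -2.1]
grip_width: 14.2
grasp_force: 59.6
```

Request:
apply_moves:
  linear:
    - [0,0,0.0005]
    - [0,0,0.001]
    - [0,0,0.001]
    - [0,0,0.001]
  rot:
    - [0,0,0]
    - [0,0,0]
    - [0,0,0]
    - [0,0,0]
  claw: [0,0,0,0]

```text
t: 12.9
eef_pos: [458.9, 65.7, 201.2]
ee_rot: [-0.091, -3.14, 0.0]
force: [-0.1, 0.3, -0.6]
grip_width: 14.3
grasp_force: 59.6
```

Request:
apply_moves:
  linear:
    - [0,0,0.0005]
    - [0,0,0.0008]
    - [0,0,0.0008]
    - [0,0,0.0008]
  rot:
    - [0,0,0]
    - [0,0,0]
    - [0,0,0]
    - [0,0,0]
  claw: [0,0,0,0]

```text
t: 13.4
eef_pos: [458.9, 65.7, 200.5]
ee_rot: [0.091, 3.14, 0.0]
force: [-0.5, 0.7, -0.8]
grip_width: 14.2
grasp_force: 59.7
```

Request:
apply_moves:
  linear:
    - [0,0,0.0007]
    - [0,0,0.0007]
    - [0,0,0.0007]
  rot:
    - [0,0,0]
    - [0,0,0]
    - [0,0,0]
  claw: [0,0,0]

```text
t: 13.78
eef_pos: [458.8, 65.7, 199.8]
ee_rot: [0.091, 3.14, 0.0]
force: [-1.8, -0.1, 2.6]
grip_width: 14.0
grasp_force: 60.0
```

Request:
apply_moves:
  linear:
    - [0,0,0.0005]
    - [0,0,0.0005]
    - [0,0,0.0005]
  rot:
    - [0,0,0]
    - [0,0,0]
    - [0,0,0]
  claw: [0,0,0]

```text
t: 14.15
eef_pos: [458.7, 65.7, 199.3]
ee_rot: [-0.091, -3.14, -0.0]
force: [-2.4, -0.0, 4.6]
grip_width: 14.2
grasp_force: 60.2
```

Request:
apply_moves:
  linear:
    - [0,0,-0.0007]
    - [-0.005,0,-0.0007]
    - [-0.015,0,-0.0007]
    - [-0.025,0,-0.0007]
    - [-0.035,0,-0.0007]
    - [-0.04,0,-0.0007]
    - [-0.04,0,-0.0007]
    - [-0.04,0,-0.0007]
  rot:
    - [0,0,0]
    - [0,0,0]
    - [0,0,0]
    - [0,0,0]
    - [0,0,0]
    - [0,0,0]
    - [0,0,0]
    - [0,0,0]
  claw: [0,0,0,0,0,0,0,0]

```text
t: 15.15
eef_pos: [499.2, 63.3, 200.2]
ee_rot: [-0.091, -3.14, -0.0]
force: [-4.5, 0.7, 7.7]
grip_width: 14.2
grasp_force: 60.7
```

```bash
cat >> h.py <<'E'
def st():
    F=[];
    for _ in range(6):
        camera("wrist");F.append(get_state()["force"])
    s=get_state();u=np.array([np.cos(-.058),np.sin(-.058)]);v=np.array([-u[1],u[0]]);d=s["eef_pos"][:2]-[605.3,57.3]
    F=np.array(F);print("frame x,y",(d@u).round(2),(d@v).round(2),"z",s["eef_pos"][2].round(2),"F",F.mean(0).round(2),F.std(0).round(2),"rv",s["ee_rot"].round(4),"M",s["moment"].round(3),"t",s["t"])
E
python3 -c "from h import *;st()"
```

```text
frame x,y -106.3 -0.13 z 200.17 F [-3.87 -0.03  7.72] [0.64 0.47 0.31] rv [-9.09e-02 -3.14e+00 -2.00e-04] M [ 0.009  0.756 -0.044] t 15.45
```

Request:
apply_moves:
  linear:
    - [0,0,-0.0005]
    - [0,0,-0.0005]
    - [0,0,-0.0005]
  rot:
    - [0,0,0]
    - [0,0,0]
    - [0,0,0]
  claw: [0,0,0]

```text
t: 15.82
eef_pos: [499.5, 63.4, 200.4]
ee_rot: [0.091, 3.139, 0.0]
force: [0.5, 0.5, 1.1]
grip_width: 14.1
grasp_force: 59.9
```

```bash
python3 -c "from h import *;st()"
```

```text
frame x,y -106.15 -0.07 z 200.45 F [ 0.11 -0.01  0.38] [0.65 0.44 0.5 ] rv [0.0908 3.139  0.    ] M [ 0.033 -0.153 -0.   ] t 16.125
```

Request:
apply_moves:
  linear:
    - [-0.002,0,0.0001]
    - [-0.004,0,0.0001]
    - [-0.006,0,0.0001]
    - [-0.006,0,0.0001]
    - [-0.006,0,0.0001]
  rot:
    - [0,0,0]
    - [0,0,0]
    - [0,0,0]
    - [0,0,0]
    - [0,0,0]
  claw: [0,0,0,0,0]

```text
t: 16.75
eef_pos: [503.5, 63.0, 200.4]
ee_rot: [-0.09, -3.137, -0.0]
force: [-4.1, 0.7, 6.8]
grip_width: 13.7
grasp_force: 60.5
```

```bash
python3 -c "from h import *;st()"
```

```text
frame x,y -101.99 -0.17 z 200.36 F [-3.95  0.38  6.41] [0.62 0.34 0.32] rv [-9.0300e-02 -3.1372e+00 -2.0000e-04] M [ 0.049  0.792 -0.002] t 17.05
```

Request:
apply_moves:
  linear:
    - [0,0,-0.0004]
    - [0,0,-0.0004]
    - [0,0,-0.0004]
  rot:
    - [0,0,0]
    - [0,0,0]
    - [0,0,0]
  claw: [0,0,0]

```text
t: 17.42
eef_pos: [504.9, 63.0, 200.5]
ee_rot: [0.091, 3.14, -0.0]
force: [-0.5, 0.5, -0.9]
grip_width: 14.0
grasp_force: 59.6
```

```bash
python3 -c "from h import *;st()"
```

```text
frame x,y -100.57 -0.13 z 200.65 F [-0.03  0.07 -0.62] [0.31 0.32 0.34] rv [ 9.0900e-02  3.1401e+00 -1.0000e-04] M [-0.01   0.039 -0.042] t 17.725
```

Request:
apply_moves:
  linear:
    - [-0.002,0,0.0001]
    - [-0.004,0,0.0001]
    - [-0.006,0,0.0001]
    - [-0.006,0,0.0001]
  rot:
    - [0,0,0]
    - [0,0,0]
    - [0,0,0]
    - [0,0,0]
  claw: [0,0,0,0]

```text
t: 18.23
eef_pos: [510.5, 62.7, 200.5]
ee_rot: [-0.091, -3.139, -0.0]
force: [-0.9, 0.6, 0.4]
grip_width: 14.0
grasp_force: 59.8
```

```bash
python3 -c "from h import *;st()"
```

```text
frame x,y -94.99 -0.13 z 200.46 F [-1.63  0.38 -0.47] [0.65 0.29 0.42] rv [-0.0908 -3.1396  0.    ] M [0.06  0.321 0.028] t 18.525
```

Request:
apply_moves:
  linear:
    - [-0.0005,0,0]
    - [-0.001,0,0]
    - [-0.001,0,0]
  rot:
    - [0,0,0]
    - [0,0,0]
    - [0,0,0]
  claw: [0,0,0]

```text
t: 18.9
eef_pos: [511.0, 62.6, 200.5]
ee_rot: [-0.091, -3.138, -0.0]
force: [-4.7, 0.6, 0.9]
grip_width: 14.2
grasp_force: 60.0
```

```bash
python3 -c "from h import *;st()"
```

```text
frame x,y -94.44 -0.18 z 200.45 F [-5.43  0.14  2.44] [0.43 0.57 0.48] rv [-0.0906 -3.1385 -0.    ] M [0.108 0.973 0.032] t 19.2
```

Request:
apply_moves:
  linear:
    - [0,0,-0.0002]
    - [0,0,-0.0002]
    - [0,0,-0.0002]
  rot:
    - [0,0,0]
    - [0,0,0]
    - [0,0,0]
  claw: [0,0,0]

```text
t: 19.58
eef_pos: [511.5, 62.6, 200.5]
ee_rot: [-0.091, -3.139, 0.0]
force: [-4.9, 0.7, -1.7]
grip_width: 14.1
grasp_force: 59.6
```

```bash
python3 -c "from h import *;st()"
```

```text
frame x,y -93.66 -0.14 z 200.71 F [-3.86  0.37 -1.72] [0.58 0.47 0.28] rv [-9.0800e-02 -3.1403e+00  2.0000e-04] M [ 0.016  0.876 -0.015] t 19.875
```

Request:
apply_moves:
  linear:
    - [0,0,0.0001]
    - [0,0,0.0001]
    - [0,0,0.0001]
    - [0,0,0.0001]
  rot:
    - [0,0,0]
    - [0,0,0]
    - [0,0,0]
    - [0,0,0]
  claw: [0,0,0,0]

```text
t: 20.38
eef_pos: [511.8, 62.6, 200.7]
ee_rot: [0.091, 3.14, -0.0]
force: [-2.7, 0.5, -2.0]
grip_width: 14.2
grasp_force: 59.5
```

```bash
python3 -c "from h import *;st();st()"
```

```text
frame x,y -93.61 -0.12 z 200.74 F [-3.55 -0.15 -1.58] [0.26 0.43 0.48] rv [ 9.0900e-02  3.1401e+00 -1.0000e-04] M [-0.04   0.743 -0.048] t 20.675
frame x,y -93.61 -0.13 z 200.72 F [-3.37 -0.5  -1.76] [0.49 0.47 0.64] rv [ 9.0800e-02  3.1401e+00 -1.0000e-04] M [-0.009  0.728 -0.001] t 20.975
```

Request:
apply_moves:
  linear:
    - [0,0,0.0002]
    - [0,0,0.0002]
    - [0,0,0.0002]
    - [0,0,0.0002]
  rot:
    - [0,0,0]
    - [0,0,0]
    - [0,0,0]
    - [0,0,0]
  claw: [0,0,0,0]

```text
t: 21.48
eef_pos: [511.8, 62.6, 200.5]
ee_rot: [0.091, 3.14, -0.0]
force: [-1.8, -0.9, -1.0]
grip_width: 14.1
grasp_force: 59.5
```

```bash
python3 -c "from h import *;st();st()"
```

```text
frame x,y -93.64 -0.11 z 200.55 F [-3.08 -0.33 -1.36] [0.64 0.2  0.47] rv [ 0.0908  3.1401 -0.    ] M [-0.065  0.624 -0.089] t 21.775
frame x,y -93.65 -0.11 z 200.52 F [-2.96 -0.25 -1.02] [0.29 0.35 0.41] rv [ 0.0907  3.1402 -0.    ] M [-0.067  0.605 -0.075] t 22.075
```

Request:
apply_moves:
  linear:
    - [0,0,0.0001]
    - [0,0,0.0001]
    - [0,0,0.0001]
    - [0,0,0.0001]
  rot:
    - [0,0,0]
    - [0,0,0]
    - [0,0,0]
    - [0,0,0]
  claw: [0,0,0,0]

```text
t: 22.58
eef_pos: [511.8, 62.6, 200.5]
ee_rot: [0.091, 3.14, -0.0]
force: [-2.3, -0.2, -0.3]
grip_width: 14.1
grasp_force: 59.7
```

Run:
```python
from h import *
import cv2
st();st()
# bar hole positions now vs right after seating (crop t2: 6x, offset 225,170)
im=camera("top")["color"];old=cv2.imread("pics/t2.png")
new=cv2.resize(im[170:270,225:350,::-1],None,fx=6,fy=6,interpolation=cv2.INTER_CUBIC)
for u,v in[(627,301),(113,275),(628,165),(125,139)]:
    t=old[v-18:v+18,u-18:u+18];r=cv2.matchTemplate(new[v-30:v+30,u-30:u+30],t,cv2.TM_CCOEFF_NORMED);_,q,_,l=cv2.minMaxLoc(r);print(l[0]-12,l[1]-12,round(q,2))
```

```text
frame x,y -93.63 -0.11 z 200.5 F [-2.94 -0.22 -0.14] [0.27 0.38 0.41] rv [0.0908 3.1401 0.    ] M [-0.124  0.594 -0.06 ] t 22.875
frame x,y -93.67 -0.11 z 200.46 F [-3.28 -0.64  0.62] [0.45 0.61 0.5 ] rv [0.0907 3.1401 0.    ] M [-0.092  0.636  0.043] t 23.175
0 -1 0.99
1 1 0.57
-1 1 0.94
0 0 1.0
```

The blade lies flat with about 3 N of push, vertical load is near neutral, and the bar hasn't moved within the picture's resolution. Handing in.

```bash
python3 -c "from cell import sign_off;print(sign_off())"
```

```text
the job is handed in; nothing more can be done
None
```

The bar is seated in both notches and released, and the gauge is held by its grip, flat on the plate under the bar's middle, dragging with about 3 N of push. Blade thickness at the bar's front edge is about 6.7 mm, and the job was handed in at about 23 s.

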